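# Snap the wooden grip back into the kettle's sprung handle

## Task

Pick up the kettle's loose wooden grip and press it down between the two spring clips of the kettle's handle frame until both clips snap over its ends and it sits fully home. Then, with the clips still shut over it, give it a gentle upward tug, just enough for the springy frame to rise a few millimetres above its rest height, let it settle, and let go. Press no harder than needed (never ram the frame onto its bottom stop, never jerk it up to its top stop), and leave the mug, tea tin and spoon alone.

Things in the scene. Friction and masses are not known exactly. Their poses are not given: they have to be found in the camera images.
- grip: Loose kettle grip, about 120 g, lying on the table: wooden bar 84 mm long (x axis), 26 wide (y), 26 high (z), with a round steel stub, 18 mm thick, out of each end; 120 mm overall. The last 4.5 mm of each stub is chamfered all round to a 7 mm tip; it fits either way round. Origin: centre of the bar's underside; the stubs' axis is 13 mm above it.
- seat (a point): Seat in the sprung frame (moves with it): where the grip's origin must come, grip's x along the seat's x, either way round. z up; 205 mm above the table at rest; 60 mm free below. Enter straight down. Guide cheeks at x = +-45 to 54 mm, up to 23 mm above the seat, centre the stubs in y (1.3 mm play a side, flare 4 mm more). The clips first touch the chamfers when the grip is 20 mm above the seat.
- frame (a joint): Height of the sprung handle frame (seat and clips), m: 0 at rest, minus = pressed down, plus = pulled up. Yields 1 mm per 0.7 N either way. The clips take 11 to 18 N to spread, so it sinks 15 to 25 mm before they give; going only to the seat's rest height is not enough. Keep above -0.031 (22 N; stop at -0.035) and below +0.0125 (9 N; stop at +0.014). Tug: above +0.002 for 0.2 s.
- clip_a (a joint): Outward spread (along the seat's x) of the steel spring clip at the seat's +x end (spout side), m: 0 shut, 0.004 as the stub's tip passes, 0 to 0.0005 when snapped over the seated grip. Its round horizontal nose (6 mm thick) is centred at x = 59 mm, 22 mm above the seat; the gap between both noses is 111 mm. Pulling hard opens it again, at about the force of going in.
- clip_b (a joint): The same for the clip at the seat's -x end.
- kettle: Black and dark red kettle, 186 mm across, fast on a cream stove cap (220 mm across) in a round dark opening of the red table (rim 290 mm across). Origin: centre, at table height. Spout along +x, reaching 155 mm out, 120 mm high. The frame's two steel posts rise from black sockets at x = +-78 mm. Lid knob 40 mm across, top 142 mm above the table.
- mug: White mug with a handle, 76 mm across, 85 mm high; bystander. Origin: centre of its underside.
- tea_tin: Green tea tin with a steel lid, 64 mm across, 100 mm high; bystander. Origin: centre of its underside.
- spoon: Steel spoon, 160 mm long, lying on the table; bystander. Its x axis runs along it.
Things that resemble listed ones, but are neither listed nor needed, are in the scene too. Several things look just like the grip: the one meant starts farthest from the robot's base.

How it is judged:
By the outcome, as a careful person would: the job done as asked, in the order asked, and still so for the second after the job is handed in, with the robot touching nothing.
It also fails if it takes over 53 s, if anything falls off the work surface, if the arm or the gripper's body presses on something with over 40 N, if the wrist force passes 120 N, or if a joint passes its speed limit or range.

## Robot

A 7-joint arm with a two-finger parallel gripper is mounted at the origin on the work surface. World frame = base frame: x ahead of the robot, y to its left, z up, the work surface at z = 0. Lengths are in m, angles in degrees, forces in N, time in s.
With the tool pointing down it reaches from about 0.425 to 1.025 m from the base axis. Payload 9.4 kg.
Tool frame: the origin (TCP) lies at the very end of the fingers, on their centre line; the grasp point (between the pads) lies 19 mm behind it (manip.tcp_to_grasp is the distance from the TCP to the grasp point, in m); y points along the fingers, z is the direction in which the jaws open and shut, and the axes are right-handed (so a half turn about y gives the same grasp; the last joint's range is limited). The gripper opens to 85 mm and grips with 20 to 120 N. Pads are 22 mm wide; open, the fingers measure 114 mm over their backs; the gripper's body (76 mm by 85 mm) begins 54 mm behind the grasp point. The pads swing forward as they close: fully open they stand 13 mm farther back than shut.
Start: joints at [63.272, 34.337, -0.143, 91.639, 0.103, 54.024, -4.572], TCP at [0.275, -0.671, 0.231] pointing down, gripper open.
Joint ranges: [-147.43, 147.43], [-19.82, 112.94], [-74.19, 73.91], [6.32, 146.72], [-59.91, 239.91], [6.04, 106.73], [-150.56, 150.56]. Speed limits (degrees/s): [127.2, 127.2, 172.46, 172.46, 180, 180, 180].

## Interface

Orientations are given as [roll, pitch, yaw] about the fixed x, y, z axes, in that order (R = Rz(yaw) Ry(pitch) Rx(roll)).
In Python, from bench import monitor, snapshot, manip gives the robot as it stands. The module is installed in compiled form; this text tells all that it offers.
- The arm moves only by the tool servo_tool, never from a script. Its argument "series" is a list of rows, each a list of 5 numbers: the shift along the world's x, y, z in mm, then the turn about the world's z in rad, then the opening, from 0 (shut) to 1 (fully open). A call has 1 to 8 rows; each row shifts and turns the commanded pose from where the row before left it; what a row does not reach is not made up. A row lasts 1/8 s, in which the tool goes at most 62.5 mm and 10.7 degrees, less where a joint would pass 70% of its speed; a pose out of reach is approached as far as the arm can. A call with a gripper value outside its range is refused whole. The fingers move at their own pace and stop on an object; the grip force is fixed at half the most. Time passes only in rows, so rows that do not move let the fingers close. It gives the time, the measured TCP pose, the force and the opening at its end, in the units of the state.
- monitor.get_state(): the state, without advancing time (a new reading comes with each control period).
- snapshot(name): name is "scene" or "top" or "wrist"; returns a dict with "frame" (384x512x3 uint8, red, green, blue), "depth" (384x512 float32, m along the optical axis (not along the pixel's ray), 0 where there is no reading), "intrinsics" (3x3 intrinsics, pixels), "rvec" (rotation vector, rad) and "tvec" (3), from world to camera coordinates, as OpenCV has them; the wrist camera has in their place "hand_eye" (4x4, takes a point from camera to tool coordinates, whose origin is the TCP and whose axes are the tool frame's). Camera axes: x right, y down, z forward; pixel columns grow to the right and rows downward; lengths in m; the calibration is good to about 2 mm. The wrist camera is an equidistant fisheye: a pixel r from the principal point sees the ray r / f radians off the axis. A picture is of the moment at which its call begins: read the wrist's pose just before it.
- manip.finish_job(): hands the job in, once; it reports no verdict.
The state is a dict: "time_s": time; "joint_positions": joint angles; "joint_velocities": joint speeds; "effort": joint torques, N m; "tool_pos": TCP position; "ee_rot": TCP orientation; "wrist_force": force on the tool from outside, world axes, zero at the start; "torque": the same for the moment, N m; "width": opening from 0.0 (shut) to 1.0 (fully open).
Only numpy, scipy, OpenCV 4.12 (cv2) and the standard library are available. Lean on these libraries where they do the work, as an engineer would, in place of code of your own. Each camera call takes 0.05 s, during which the arm holds its last target.

## Working session

There is one attempt and no reset: what is moved stays moved. The work goes in short steps, Python scripts to look and compute and a tool call to move; the robot and the scene stay as the last step left them, time stands still between calls to the robot, and variables do not carry over. Pictures are saved under pics/ and viewed, and the job is handed in when it is done.

Besides the shell and the picture viewer there is one more tool, called after "Emit:" as a command line: name --pt "numbers of a row" for each row, then --argument value for the rest. servo_tool: Moves the arm, as the interface text tells. Its arguments: {"type":"object","properties":{"series":{"type":"array"}},"required":["series"]}

```bash
mkdir -p pics
cat > h.py <<'E'
import numpy as np, cv2, pickle
from bench import monitor, snapshot, manip
def take(names,tag):
    for n in names:
        st=monitor.get_state(); s=snapshot(n); s['state']=st
        pickle.dump(s,open(f'pics/{tag}_{n}.pkl','wb'))
        cv2.imwrite(f'pics/{tag}_{n}.png',s['frame'][:,:,::-1])
def load(tag,n): return pickle.load(open(f'pics/{tag}_{n}.pkl','rb'))
E
python3 - <<'E'
from h import *
take(['scene','top','wrist'],'a')
s=monitor.get_state()
for k,v in s.items(): print(k,np.round(v,4))
for n in ['scene','top']:
    d=load('a',n); R=cv2.Rodrigues(d['rvec'])[0]; print(n,d['intrinsics'].tolist(),(-R.T@d['tvec']).round(3),R.round(3).tolist())
d=load('a','wrist');print(d['intrinsics'],d['hand_eye'],manip.tcp_to_grasp)
E
```

```text
time_s 0.15
joint_positions [63.2714 34.3744 -0.1451 91.6707  0.1039 54.0242 -4.5709]
joint_velocities [ 0.0095 -0.1021 -0.0399 -0.1594 -0.0225  0.0931  0.0412]
effort [ 2.80000e-03 -7.77001e+01  1.56700e+00 -2.58236e+01  1.25000e-02
  6.80000e-03  0.00000e+00]
tool_pos [ 0.2754 -0.6703  0.2306]
ee_rot [-9.006880e+01 -7.600000e-03 -1.576614e+02]
wrist_force [ 0.4353 -0.3672  0.0758]
torque [-0.0234 -0.0194  0.0374]
width 0.9969
scene [[401.73594041818706, 0.0, 257.9337328218235], [0.0, 401.73594041818706, 192.0270432380393], [0.0, 0.0, 1.0]] [ 1.09  -0.323  0.926] [[0.4, 0.916, -0.008], [0.716, -0.318, -0.622], [-0.572, 0.243, -0.783]]
top [[416.6734978196989, 0.0, 255.4984465150859], [0.0, 416.6734978196989, 198.4418203181839], [0.0, 0.0, 1.0]] [ 0.307 -0.088  1.296] [[-0.023, -0.999, -0.026], [-0.983, 0.027, -0.183], [0.183, 0.021, -0.983]]
[[297.31863964   0.         257.34640094]
 [  0.         297.31863964 193.5341627 ]
 [  0.           0.           1.        ]] [[ 3.64617286e-06  9.58273842e-01  2.85851787e-01 -7.27521075e-02]
 [-1.20884055e-03 -2.85851574e-01  9.58273143e-01 -1.42162745e-01]
 [ 9.99999269e-01 -3.49043262e-04  1.15735802e-03  1.97742741e-04]
 [ 0.00000000e+00  0.00000000e+00  0.00000000e+00  1.00000000e+00]] 0.0187
```

View pics/a_scene.png

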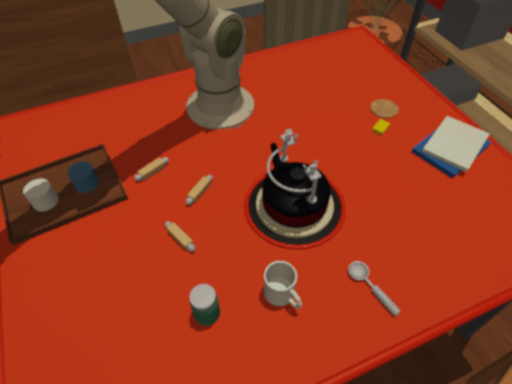

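View pics/a_top.png

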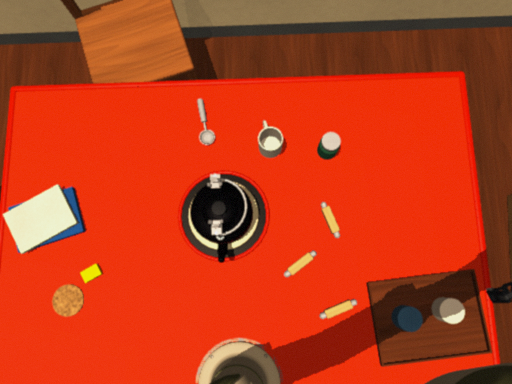

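View pics/a_wrist.png

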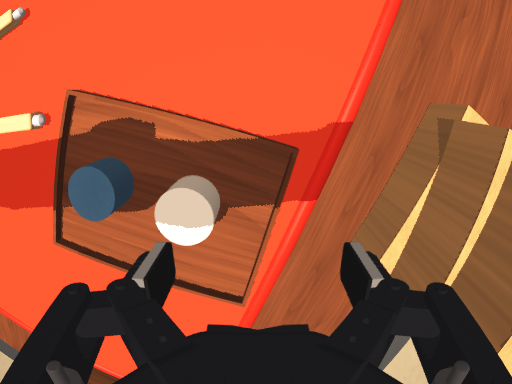

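The top view shows three grips, at about (331,220), (300,264) and (338,309). The kettle is at (220,213), with its spout towards the robot at (222,255). Next I'll enlarge both areas.

Run:
```python
from h import *
def crop(n,x0,y0,w,h,k,out):
    im=cv2.imread(f'pics/a_{n}.png')[y0:y0+h,x0:x0+w]
    im=cv2.resize(im,None,fx=k,fy=k,interpolation=cv2.INTER_CUBIC)
    for i in range(0,w,10):
        cv2.putText(im,str(x0+i),(i*k,8),0,.3,(255,255,255),1); cv2.line(im,(i*k,10),(i*k,14),(255,255,255),1)
    for i in range(0,h,10):
        cv2.putText(im,str(y0+i),(0,i*k+4),0,.3,(255,255,255),1)
    cv2.imwrite(f'pics/{out}.png',im)
crop('top',170,160,110,110,5,'c_top_k'); crop('top',280,190,80,80,7,'c_top_g')
crop('scene',235,120,120,130,4,'c_sc_k'); crop('scene',150,150,80,110,5,'c_sc_g')
a=cv2.imread('pics/c_top_g.png')
```

```text
(no output)
```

View pics/c_top_k.png

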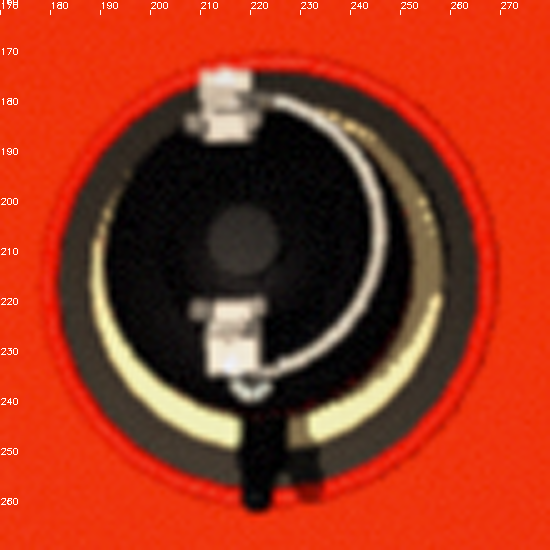

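View pics/c_top_g.png

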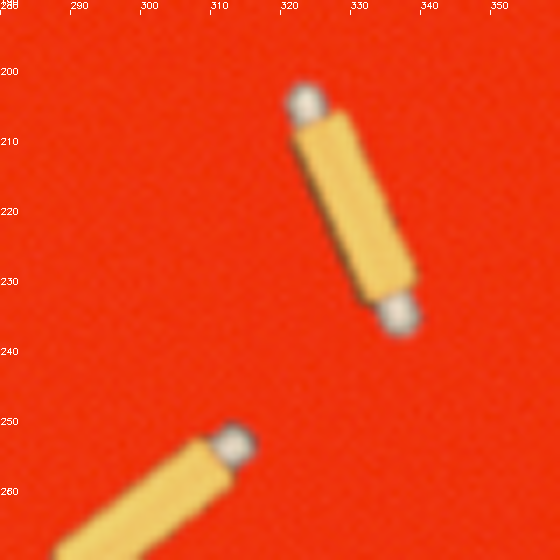

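View pics/c_sc_k.png

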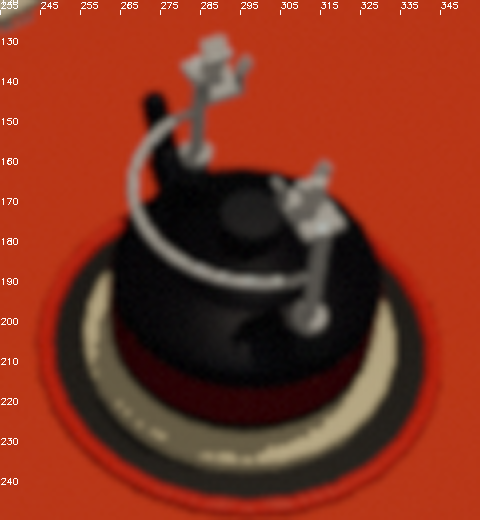

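View pics/c_sc_g.png

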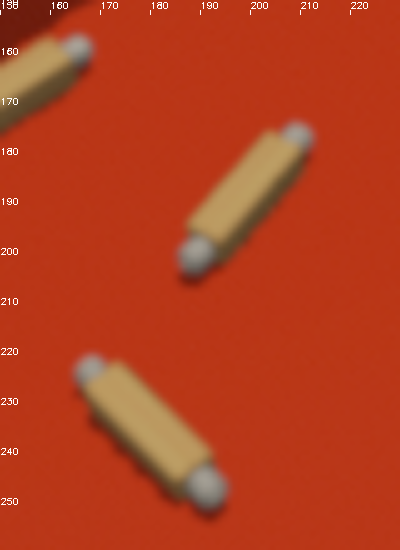

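```bash
cat >> h.py <<'E'
def P(d):
    R=cv2.Rodrigues(np.array(d['rvec']))[0]; return d['intrinsics']@np.c_[R,np.array(d['tvec']).reshape(3)]
def tri(d1,p1,d2,p2):
    X=cv2.triangulatePoints(P(d1),P(d2),np.array(p1,float).reshape(2,1),np.array(p2,float).reshape(2,1)).ravel()
    X=X[:3]/X[3]
    e=[np.linalg.norm((P(d)@np.r_[X,1])[:2]/(P(d)@np.r_[X,1])[2]-p) for d,p in((d1,p1),(d2,p2))]
    return X.round(4),np.round(e,2)
def onz(d,p,z):
    R=cv2.Rodrigues(np.array(d['rvec']))[0];C=-R.T@np.array(d['tvec']).reshape(3)
    r=R.T@np.linalg.solve(d['intrinsics'],[p[0],p[1],1]); return C+r*(z-C[2])/r[2]
def bp(d,p):
    R=cv2.Rodrigues(np.array(d['rvec']))[0];t=np.array(d['tvec']).reshape(3)
    z=np.median(d['depth'][int(p[1])-0:int(p[1])+2,int(p[0])-0:int(p[0])+2])
    return (R.T@(np.linalg.solve(d['intrinsics'],[p[0],p[1],1])*z-t)).round(4)
E
python3 - <<'E'
from h import *
t=load('a','top');s=load('a','scene')
for nm,p,q in [('g far stub',(323.7,204.3),(190.5,247)),('g near stub',(337,234.5),(168,224)),
  ('centre bar',(330.3,219.3),(179.8,234.5)),
  ('g2',(300,264),(198,188)),('g3',(338,309),(152,168)),
  ('top clip outer',(215,175.5),(318,177)),('knob',(218.5,207.5),(298,172.5)),('spout tip',(221,259),(273,144.5)),
  ('near outer',(215.5,234),(288,131)),]:
    print(nm,*tri(t,p,s,q),bp(t,p),bp(s,q), onz(t,p,.013).round(4), onz(s,q,.013).round(4))
# kettle rim ellipse via depth? point cloud of things above 0.19
for d,n in((t,'top'),(s,'scene')):
    R=cv2.Rodrigues(d['rvec'])[0];v,u=np.mgrid[:384,:512]
    pts=(np.c_[(u.ravel()+0.),v.ravel(),np.ones(u.size)]@np.linalg.inv(d['intrinsics']).T*d['depth'].reshape(-1,1)-np.array(d['tvec']).reshape(3))@R
    m=(pts[:,2]>.185)&(pts[:,2]<.3)&(abs(pts[:,0]-.45)<.3)&(abs(pts[:,1])<.2)
    for p_,a,b in zip(pts[m],u.ravel()[m],v.ravel()[m]): 
        if n=='top': print((a,b),p_.round(3),end=' ')
    print()
    q=pts[m]; print(n,m.sum(),q.min(0),q.max(0),q.mean(0))
E
```

```text
g far stub [ 0.5212 -0.2734  0.0141] [0.51 0.64] [ 0.5203 -0.2708  0.0213] [ 0.5242 -0.2753  0.0197] [ 0.5217 -0.272   0.013 ] [ 0.52   -0.2749  0.013 ]
g near stub [ 0.4265 -0.3084  0.0138] [0.28 0.33] [ 0.4261 -0.3066  0.0195] [ 0.432  -0.3093  0.0218] [ 0.4267 -0.3077  0.013 ] [ 0.4256 -0.3092  0.013 ]
centre bar [ 0.4737 -0.2894  0.0164] [0.04 0.05] [ 0.4726 -0.2879  0.0256] [ 0.4791 -0.2898  0.0243] [ 0.4742 -0.2898  0.013 ] [ 0.4714 -0.2894  0.013 ]
g2 [ 0.3396 -0.1924  0.014 ] [0.63 0.7 ] [ 0.3397 -0.1896  0.026 ] [ 0.3483 -0.196   0.0254] [ 0.34   -0.1906  0.013 ] [ 0.3381 -0.1942  0.013 ]
g3 [ 0.2052 -0.2979  0.0122] [0.04 0.04] [ 0.2063 -0.2955  0.0264] [ 0.2182 -0.2984  0.0256] [ 0.2053 -0.2977  0.013 ] [ 0.2059 -0.298   0.013 ]
top clip outer [0.5779 0.0461 0.2036] [0.96 1.17] [0.5754 0.043  0.2092] [0.5796 0.048  0.2052] [0.6238 0.0667 0.013 ] [0.4434 0.1469 0.013 ]
knob [0.4993 0.0417 0.1405] [0.08 0.09] [0.4994 0.0418 0.1407] [0.499  0.0416 0.1401] [0.5206 0.0562 0.013 ] [0.4033 0.1006 0.013 ]
spout tip [0.3563 0.038  0.114 ] [0.3  0.32] [0.3563 0.038  0.1213] [0.3616 
[... 15946 characters left out ...]
.046 0.21 ] (np.int64(215), np.int64(234)) [0.418 0.044 0.209] (np.int64(216), np.int64(234)) [0.418 0.041 0.21 ] (np.int64(217), np.int64(234)) [0.417 0.038 0.212] (np.int64(218), np.int64(234)) [0.418 0.036 0.207] (np.int64(219), np.int64(234)) [0.418 0.034 0.207] (np.int64(220), np.int64(234)) [0.418 0.031 0.204] (np.int64(216), np.int64(235)) [0.416 0.042 0.2  ] (np.int64(217), np.int64(235)) [0.416 0.04  0.199] (np.int64(218), np.int64(235)) [0.417 0.038 0.193] 
top 318 [0.4160561  0.02266367 0.19282902] [0.57992064 0.0596208  0.24002858] [0.49503283 0.04166035 0.21624416]

scene 393 [0.41727935 0.01928849 0.18502919] [0.58422926 0.05763034 0.23982015] [0.51087152 0.03756955 0.21392762]
```

The target is the grip nearest the top of the top view. Triangulated, it lies at about (0.474, -0.290), yaw about 20°, stub height 14 mm, which fits the expected 13 mm. The other two are 0.39 and 0.36 m from the base, against 0.556 m for this one. The seat is near (0.499, 0.042) with yaw about 1–2°. I'll move over the grip and check with the wrist camera.

Emit:
servo_tool --pt "24.8 47.5 -10 -0.036 1" --pt "24.8 47.5 -10 0 1" --pt "24.8 47.5 -10 0 1" --pt "24.8 47.5 -10 0 1" --pt "24.8 47.5 -10 0 1" --pt "24.8 47.5 -10 0 1" --pt "24.8 47.5 -10 0 1" --pt "24.8 47.5 -10 0 1"

```text
time_s: 1.15
tool_pos: [0.4745, -0.2891, 0.151]
ee_rot: [-90.0, 0.0, -159.7]
wrist_force: [0.6, -0.3, 0.1]
width: 0.998
```

Emit:
servo_tool --pt "0 0 0 0 1" --pt "0 0 0 0 1"

```text
time_s: 1.4
tool_pos: [0.4738, -0.2908, 0.1512]
ee_rot: [-90.0, -0.0, -159.7]
wrist_force: [-1.6, -0.2, 0.4]
width: 1.004
```

```bash
cat >> h.py <<'E'
from scipy.spatial.transform import Rotation as Ro
def wT(st):
    T=np.eye(4); T[:3,:3]=Ro.from_euler('xyz',st['ee_rot'],degrees=True).as_matrix(); T[:3,3]=st['tool_pos']; return T
def wray(d,p):
    K=d['intrinsics'];v=np.array(p,float)-K[:2,2];r=np.linalg.norm(v);a=r/K[0,0]
    ray=np.r_[v/r*np.sin(a),np.cos(a)]; T=wT(d['state'])@d['hand_eye']; return T[:3,3],T[:3,:3]@ray
def wonz(d,p,z):
    C,r=wray(d,p); return (C+r*(z-C[2])/r[2]).round(4)
def wproj(d,X):
    K=d['intrinsics'];T=np.linalg.inv(wT(d['state'])@d['hand_eye']); c=T[:3,:3]@np.array(X)+T[:3,3]
    a=np.arctan2(np.hypot(c[0],c[1]),c[2]); return K[:2,2]+K[0,0]*a*c[:2]/np.hypot(c[0],c[1])
def zoom(tag,n,x0,y0,w,h,k,out,step=10):
    im=cv2.imread(f'pics/{tag}_{n}.png')[y0:y0+h,x0:x0+w]
    im=cv2.resize(im,None,fx=k,fy=k,interpolation=cv2.INTER_CUBIC)
    for i in range(0,w,step):
        cv2.putText(im,str(x0+i),(i*k,8),0,.3,(255,255,255),1); cv2.line(im,(i*k,10),(i*k,14),(255,255,255),1)
    for i in range(0,h,step): cv2.putText(im,str(y0+i),(0,i*k+4),0,.3,(255,255,255),1)
    cv2.imwrite(f'pics/{out}.png',im)
def rep(s=None):
    s=s or monitor.get_state(); print(*(np.round(s[k],4) for k in('time_s','tool_pos','ee_rot','wrist_force','width')))
E
python3 - <<'E'
from h import *
rep(); take(['wrist'],'b')
d=load('b','wrist'); print([wproj(d,X).round(1) for X in ([.5212,-.2734,.013],[.4265,-.3084,.013])])
E
```

```text
1.4 [ 0.4738 -0.2908  0.1512] [-8.999570e+01 -3.310000e-02 -1.596987e+02] [-1.5756 -0.183   0.3642] 1.0038
[array([256.9, 130.8]), array([256.9, 230.4])]
```

View pics/b_wrist.png

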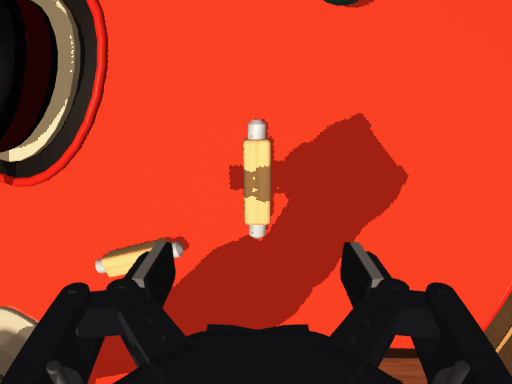

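The wrist view shows the grip upright in the image at column 257. Its stub tips are at rows about 120 and 239, and the jaws are aligned with it.

Run:
```python
from h import *
d=load('b','wrist')
a=wonz(d,(257,120),.013);b=wonz(d,(257.3,239),.013);print(a,b,(a+b)/2,np.linalg.norm(a-b))
a=wonz(d,(257,140),.026);b=wonz(d,(257.3,225),.026);print(a,b,(a+b)/2,np.linalg.norm(a-b),np.degrees(np.arctan2(*(a-b)[1::-1])))
zoom('b','wrist',225,105,70,145,5,'c_b')
```

```text
[ 0.5308 -0.27    0.013 ] [ 0.4174 -0.3122  0.013 ] [ 0.4741 -0.2911  0.013 ] 0.12099752063575522
[ 0.5144 -0.276   0.026 ] [ 0.4373 -0.3048  0.026 ] [ 0.47585 -0.2904   0.026  ] 0.0823034021168019 20.48271448379595
```

View pics/c_b.png

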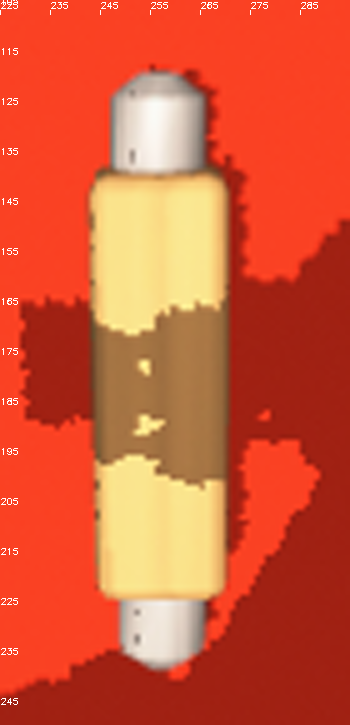

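Emit:
servo_tool --pt "1 0 -40 0 1" --pt "0 0 -40 0 1" --pt "0 0 -35 0 1" --pt "0 0 -20 0 1" --pt "0 0 -10 0 1" --pt "0 0 0 0 1" --pt "0 0 0 0 1"

```text
time_s: 2.33
tool_pos: [0.4751, -0.2913, 0.0071]
ee_rot: [-89.9, 0.0, -159.8]
wrist_force: [-0.2, 0.3, -0.3]
width: 1.003
```

Emit:
servo_tool --pt "0 0 -4 0 0.5" --pt "0 0 0 0 0.2" --pt "0 0 0 0 0" --pt "0 0 0 0 0" --pt "0 0 0 0 0" --pt "0 0 0 0 0" --pt "0 0 0 0 0" --pt "0 0 0 0 0"

```text
time_s: 3.32
tool_pos: [0.475, -0.2906, 0.0027]
ee_rot: [-90.0, 0.0, -159.7]
wrist_force: [-0.7, 0.5, 5.0]
width: 0.29
```

Emit:
servo_tool --pt "0 0 10 0 0" --pt "0 0 40 0 0" --pt "0 0 60 0 0" --pt "0 0 60 0 0" --pt "0 0 60 0 0" --pt "0 0 57 0 0" --pt "0 0 0 0 0" --pt "0 0 0 0 0"

```text
time_s: 4.32
tool_pos: [0.4742, -0.2902, 0.2891]
ee_rot: [-90.0, -0.0, -159.7]
wrist_force: [-1.3, -0.0, -1.5]
width: 0.293
```

Run:
```python
from h import *
rep(); take(['wrist','scene','top'],'c'); zoom('c','scene',120,110,140,130,5,'c_c')
```

```text
4.325 [ 0.4742 -0.2902  0.2891] [-9.001940e+01 -1.630000e-02 -1.597255e+02] [-1.3002 -0.0046 -1.5383] 0.293
```

View pics/c_wrist.png

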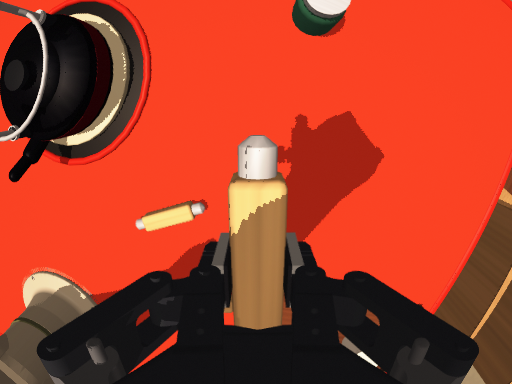

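View pics/c_c.png

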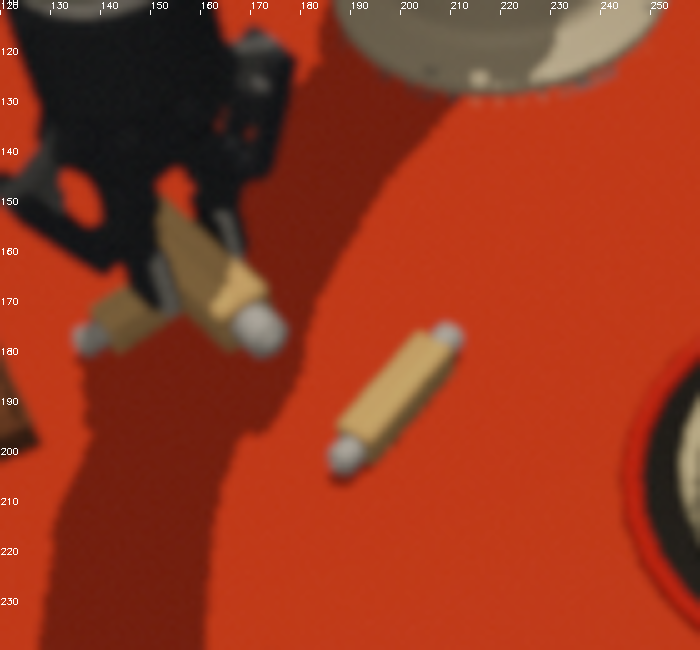

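Emit:
servo_tool --pt "-8 50 0 -0.1 0" --pt "-8 50 0 -0.1 0" --pt "-8 50 0 -0.1 0" --pt "-10 40 0 -0.025 0" --pt "0 0 0 0 0" --pt "0 0 0 0 0"

```text
time_s: 5.22
tool_pos: [0.4408, -0.101, 0.2887]
ee_rot: [-90.0, -0.1, -178.3]
wrist_force: [0.7, -0.3, -1.6]
width: 0.294
```

Run:
```python
from h import *
c=load('c','wrist'); print('tip',wonz(c,(257,136),.2994)-c['state']['tool_pos'])
rep(); take(['wrist'],'d'); zoom('d','wrist',0,0,250,300,3,'c_d',20)
d=load('d','wrist'); print([wproj(d,X).round(1) for X in ([.558,.0435,.227],[.440,.0405,.227],[.4993,.0417,.1405])])
```

```text
tip [0.05636429 0.02064402 0.01029942]
5.225 [ 0.4408 -0.101   0.2887] [-8.998950e+01 -7.020000e-02 -1.783257e+02] [ 0.6962 -0.306  -1.5819] 0.294
[array([73.1, 57.2]), array([ 83.9, 203.8]), array([121.1, 123.1])]
```

View pics/d_wrist.png

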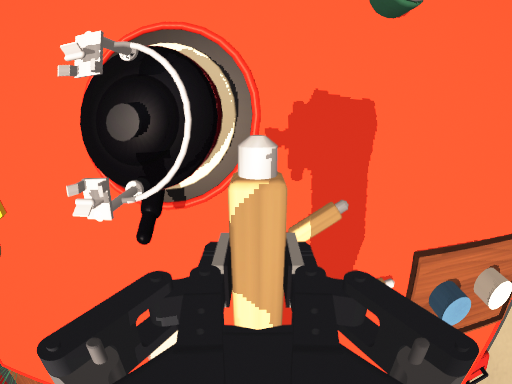

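View pics/c_d.png

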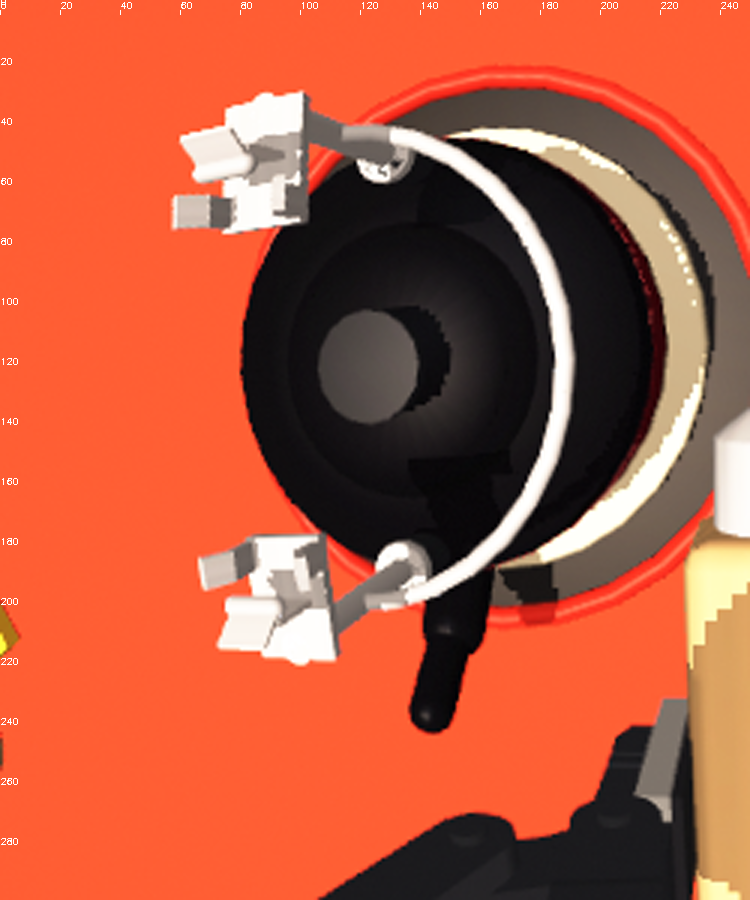

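The wrist view shows both clip assemblies clearly: the far one at about (85,55) and the near one at about (92,200). I'll overlay a model of the cheeks and noses to refine the seat pose, and check the side ring's height.

```bash
cat > ov.py <<'E'
from h import *
def ov(tag,cam,c,yaw,x0,y0,w,h,k,out,z0=.205):
    d=load(tag,cam); im=cv2.imread(f'pics/{tag}_{cam}.png')[y0:y0+h,x0:x0+w]; im=cv2.resize(im,None,fx=k,fy=k,interpolation=cv2.INTER_NEAREST)
    R=Ro.from_euler('z',yaw,degrees=True).as_matrix()
    def pr(X):
        X=R@np.array(X)+[c[0],c[1],z0]
        if cam=='wrist': p=wproj(d,X)
        else: q=P(d)@np.r_[X,1]; p=q[:2]/q[2]
        return tuple(int(round(v)) for v in (p+.5-[x0,y0])*k)
    for s in(1,-1):
        for t in(1,-1):
            for a,b in(((45,10.3),(54,10.3)),((45,14.3),(54,14.3)),((45,14.3),(45,10.3)),((54,14.3),(54,10.3))):
                z=[.023 if q[1]>12 else .019 for q in(a,b)]
                cv2.line(im,pr([s*a[0]/1e3,t*a[1]/1e3,z[0]]),pr([s*b[0]/1e3,t*b[1]/1e3,z[1]]),(255,0,0),1)
        for dx in(-3,3): cv2.line(im,pr([s*(59+dx)/1e3,-.007,.022]),pr([s*(59+dx)/1e3,.007,.022]),(0,160,0),1)
    cv2.imwrite(f'pics/{out}.png',im)
E
python3 - <<'E'
from ov import *
ov('d','wrist',(.499,.042),1.5,50,20,80,60,8,'o1a'); ov('d','wrist',(.499,.042),1.5,50,170,80,60,8,'o1b')
a=cv2.imread('pics/o1a.png');b=cv2.imread('pics/o1b.png');cv2.imwrite('pics/o1.png',cv2.resize(np.vstack([a,b]),None,fx=.6,fy=.6,interpolation=cv2.INTER_AREA))
t=load('a','top');print('ring',bp(t,(245,207)),bp(t,(235,225)),bp(t,(225,233)))
E
```

```text
ring [ 0.4943 -0.0342  0.1674] [ 0.4531 -0.0013  0.104 ] [0.4244 0.0218 0.1654]
```

View pics/o1.png

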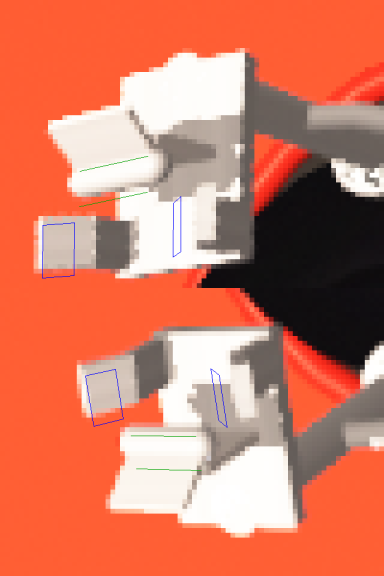

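Emit:
servo_tool --pt "15 36 0 0 0" --pt "15 36 0 0 0" --pt "15 36 0 0 0" --pt "14 36 0 0 0" --pt "0 0 0 0 0" --pt "0 0 0 0 0"

```text
time_s: 6.02
tool_pos: [0.4998, 0.0419, 0.2887]
ee_rot: [-90.0, -0.1, -178.4]
wrist_force: [-0.0, 0.4, -0.2]
width: 0.293
```

Run:
```python
from ov import *
rep(); take(['wrist','scene','top'],'e'); zoom('e','wrist',180,60,150,200,4,'c_e',10)
zoom('e','scene',235,60,120,160,4,'c_es')
ov('e','wrist',(.4995,.0425),1.7,190,80,140,130,5,'o2')
```

```text
6.025 [0.4998 0.0419 0.2887] [-8.995730e+01 -7.330000e-02 -1.784418e+02] [-0.0133  0.3949 -0.2024] 0.293
```

View pics/o2.png

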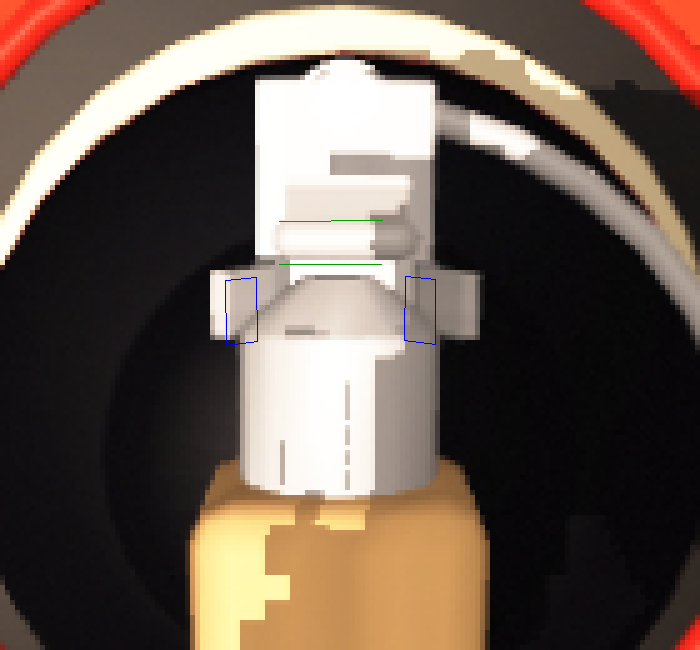

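View pics/c_es.png

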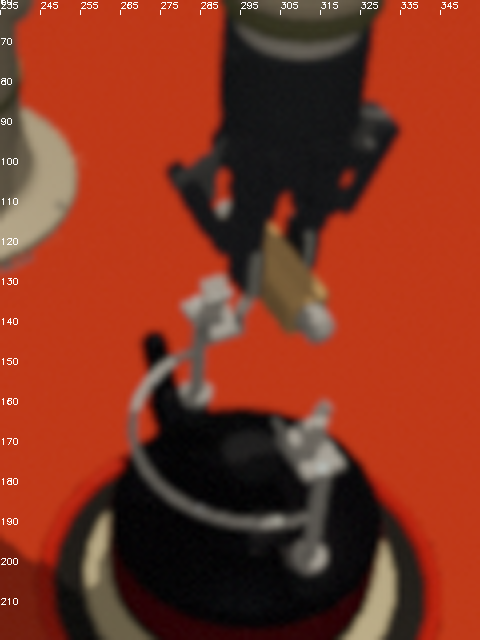

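View pics/e_wrist.png

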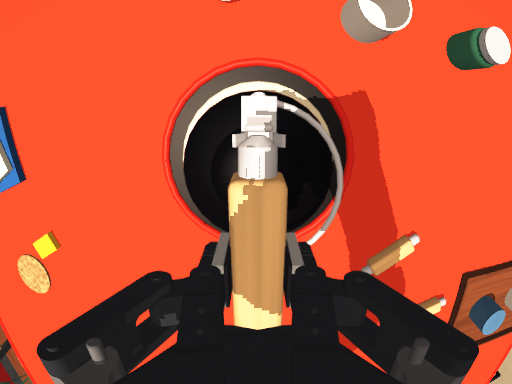

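Relative to the grip's centreline, the clip assembly sits about 1 mm towards -y (stub mid-column about 258, clip mid-column about 259.2), and x agrees to within 0.5 mm. I'll lower to just above the cheeks and recheck.

Emit:
servo_tool --pt "0 -0.7 -20 0 0" --pt "0 0 -20 0 0" --pt "0 0 -10 0 0" --pt "0 0 0 0 0" --pt "0 0 0 0 0"

```text
time_s: 6.8
tool_pos: [0.5003, 0.0426, 0.2399]
ee_rot: [-90.0, 0.0, -178.4]
wrist_force: [0.5, 0.4, -2.4]
width: 0.289
```

Run:
```python
from ov import *
rep(); take(['wrist','scene','top'],'f'); zoom('f','wrist',190,80,140,130,5,'c_f',10)
zoom('f','scene',255,100,90,110,6,'c_fs');zoom('f','top',190,160,60,90,6,'c_ft')
```

```text
6.8 [0.5003 0.0426 0.2399] [-9.000580e+01  4.800000e-02 -1.783684e+02] [ 0.4873  0.3917 -2.4039] 0.2892
```

View pics/c_f.png

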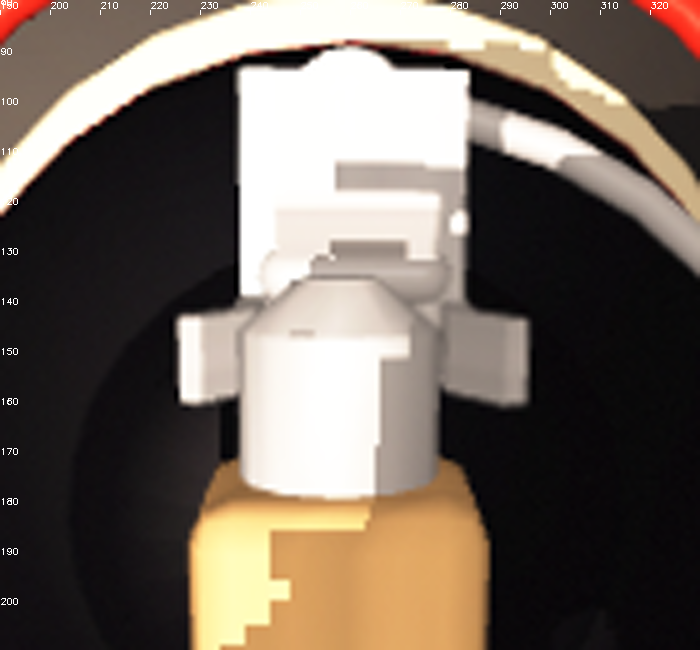

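View pics/c_fs.png

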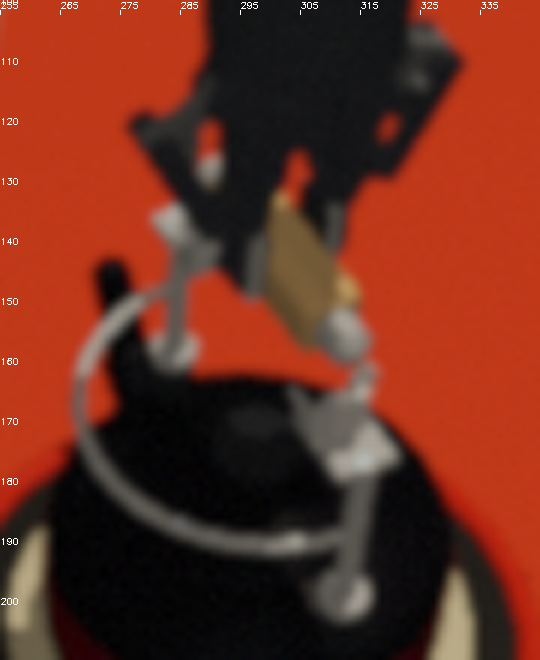

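View pics/c_ft.png

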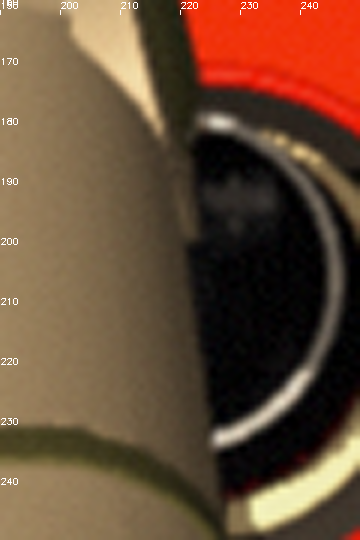

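Emit:
servo_tool --pt "0 -1.4 0 0 0" --pt "0 0 0 0 0" --pt "0 0 0 0 0"

```text
time_s: 7.32
tool_pos: [0.4999, 0.0413, 0.2393]
ee_rot: [-90.0, 0.0, -178.3]
wrist_force: [0.1, 0.3, -2.2]
width: 0.289
```

Run:
```python
from ov import *
rep(); take(['wrist'],'g'); rep(); zoom('g','wrist',190,80,140,130,5,'c_g',10)
```

```text
7.325 [0.4999 0.0413 0.2393] [-8.999950e+01  2.500000e-03 -1.783487e+02] [ 0.113   0.2827 -2.1568] 0.289
7.375 [0.4999 0.0413 0.2393] [-9.000140e+01  1.600000e-03 -1.783484e+02] [-0.2911  0.8666 -1.3697] 0.2885
```

View pics/c_g.png

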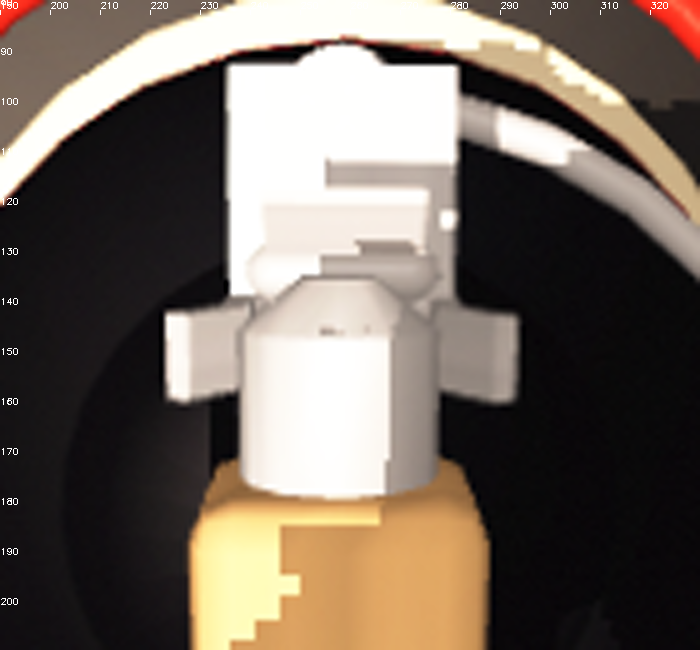

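Run:
```python
from ov import *
d=load('g','wrist'); t=d['state']['tool_pos']
for n,p,z in [('cheekL far',(226,142.5),.228),('cheekL near',(226,160.2),.228),('cheekR far',(294,142.7),.228),('cheekR near',(294,160.2),.228),('noseT',(258,129.8),.227),('tip',(258,135.3),t[2]+.0103),('bar end',(258,181),t[2]+.0233)]:
    print(n,wonz(d,p,z),(wonz(d,p,z)-t)[:2]@[np.cos(np.radians(1.65)),np.sin(np.radians(1.65))])
```

```text
cheekL far [0.5542 0.0587 0.228 ] 0.05477291300597917
cheekL near [0.5448 0.0587 0.228 ] 0.04537681054495794
cheekR far [0.5551 0.0234 0.228 ] 0.05465611331875385
cheekR near [0.5459 0.0229 0.228 ] 0.04544553095518732
noseT [0.5611 0.0423 0.227 ] 0.061197831227676476
tip [0.5603 0.0424 0.2496] 0.06040104232835829
bar end [0.5427 0.0419 0.2626] 0.04279394287196427
```

Aligned: the cheeks measure 45.4–54.7 mm (model 45–54) and the grip tip 60.4 mm (model 60), so the relative x offset is about 0.1 mm and y about 0.3 mm. Now descending slowly while watching the force.

Emit:
servo_tool --pt "0 0 -2 0 0" --pt "0 0 -2 0 0" --pt "0 0 -2 0 0" --pt "0 0 -2 0 0" --pt "0 0 -2 0 0" --pt "0 0 -2 0 0" --pt "0 0 -2 0 0" --pt "0 0 0 0 0"

```text
time_s: 8.38
tool_pos: [0.5, 0.0413, 0.2252]
ee_rot: [-90.0, 0.0, -178.3]
wrist_force: [-0.6, 0.0, -0.7]
width: 0.29
```

Emit:
servo_tool --pt "0 0 -1 0 0" --pt "0 0 -1 0 0" --pt "0 0 -1 0 0" --pt "0 0 -1 0 0" --pt "0 0 0 0 0"

```text
time_s: 9.0
tool_pos: [0.5, 0.0413, 0.2213]
ee_rot: [-90.0, 0.0, -178.3]
wrist_force: [0.7, -0.3, 2.0]
width: 0.291
```

Run:
```python
from ov import *
rep(); take(['wrist','scene'],'i'); rep(); zoom('i','wrist',190,80,140,130,5,'c_i',10); zoom('i','scene',255,100,90,110,6,'c_is')
```

```text
9.0 [0.5    0.0413 0.2213] [-9.000310e+01  1.280000e-02 -1.783497e+02] [ 0.6605 -0.2692  2.0234] 0.2909
9.1 [0.5    0.0413 0.2214] [-9.000310e+01  1.430000e-02 -1.783473e+02] [ 0.0144 -0.7728  2.454 ] 0.2968
```

View pics/c_i.png

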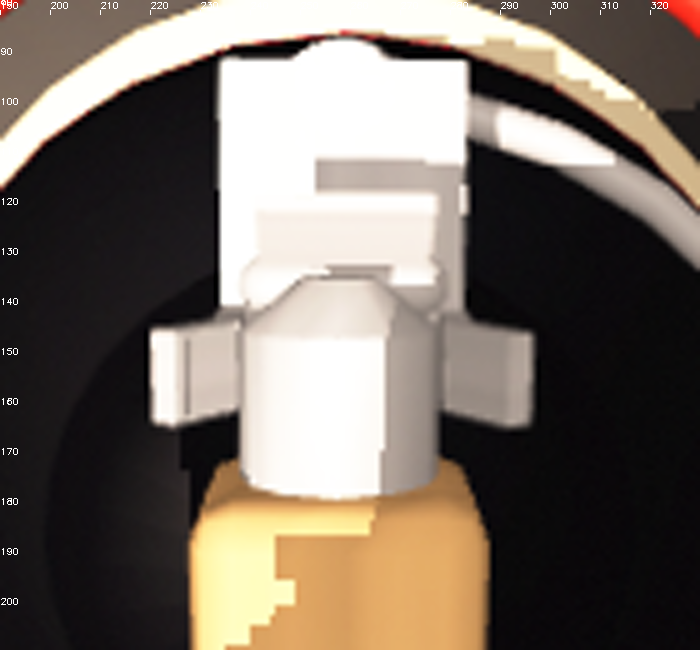

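View pics/c_is.png

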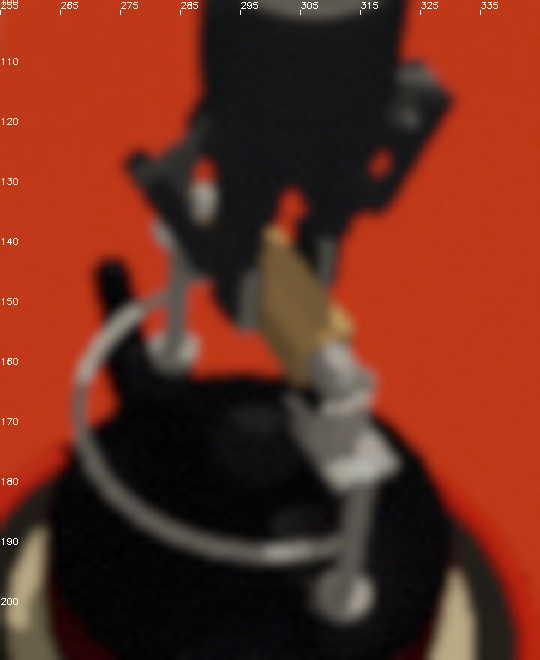

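Contact shows: about 4 N of load, with the frame sunk about 5 mm as expected, and the grip still centred (cheek mid 342 against stub mid 340 in the crop). Continuing.

Emit:
servo_tool --pt "0 0 -1 0 0" --pt "0 0 -1 0 0" --pt "0 0 -1 0 0" --pt "0 0 -1 0 0" --pt "0 0 -1 0 0" --pt "0 0 -1 0 0" --pt "0 0 0 0 0"

```text
time_s: 9.98
tool_pos: [0.5001, 0.0413, 0.2154]
ee_rot: [-90.0, 0.0, -178.3]
wrist_force: [-0.6, -1.3, 6.3]
width: 0.293
```

Emit:
servo_tool --pt "0 0 -1 0 0" --pt "0 0 -1 0 0" --pt "0 0 -1 0 0" --pt "0 0 -1 0 0" --pt "0 0 0 0 0"

```text
time_s: 10.6
tool_pos: [0.5003, 0.0414, 0.2116]
ee_rot: [-90.0, 0.1, -178.4]
wrist_force: [-0.8, 0.1, 8.8]
width: 0.289
```

Emit:
servo_tool --pt "0 0 -1 0 0" --pt "0 0 -1 0 0" --pt "0 0 0 0 0"

```text
time_s: 10.98
tool_pos: [0.5004, 0.0414, 0.2097]
ee_rot: [-90.0, 0.1, -178.4]
wrist_force: [-0.7, 0.1, 9.3]
width: 0.294
```

Emit:
servo_tool --pt "0 0 -1 0 0" --pt "0 0 -1 0 0" --pt "0 0 0 0 0"

```text
time_s: 11.35
tool_pos: [0.5005, 0.0414, 0.2078]
ee_rot: [-90.0, 0.1, -178.3]
wrist_force: [-0.7, 0.8, 9.7]
width: 0.29
```

Emit:
servo_tool --pt "0 0 -1 0 0" --pt "0 0 -1 0 0" --pt "0 0 0 0 0"

```text
time_s: 11.72
tool_pos: [0.5006, 0.0414, 0.2059]
ee_rot: [-90.0, 0.1, -178.4]
wrist_force: [-0.3, -0.6, 11.0]
width: 0.287
```

Emit:
servo_tool --pt "0 0 -1 0 0" --pt "0 0 -1 0 0" --pt "0 0 0 0 0"

```text
time_s: 12.1
tool_pos: [0.5007, 0.0414, 0.204]
ee_rot: [-90.0, 0.1, -178.4]
wrist_force: [-1.0, -0.1, 12.0]
width: 0.289
```

Emit:
servo_tool --pt "0 0 -1 0 0" --pt "0 0 -1 0 0" --pt "0 0 0 0 0"

```text
time_s: 12.48
tool_pos: [0.5, 0.0413, 0.2011]
ee_rot: [-90.0, 0.0, -178.3]
wrist_force: [1.3, -0.4, 2.2]
width: 0.293
```

Emit:
servo_tool --pt "0 0 -1 0 0" --pt "0 0 -1 0 0" --pt "0 0 0 0 0"

```text
time_s: 12.85
tool_pos: [0.5, 0.0414, 0.1993]
ee_rot: [-90.0, 0.0, -178.3]
wrist_force: [0.7, 0.8, 4.5]
width: 0.296
```

Run:
```python
from ov import *
rep(); take(['wrist','scene'],'j'); rep(); zoom('j','wrist',190,80,140,130,5,'c_j',10); zoom('j','scene',255,100,90,110,6,'c_js')
```

```text
12.85 [0.5    0.0414 0.1993] [-9.000510e+01  8.500000e-03 -1.783439e+02] [0.6512 0.7979 4.5218] 0.2957
12.95 [0.5    0.0414 0.1993] [-9.000460e+01  1.040000e-02 -1.783469e+02] [ 0.6927 -0.0933  3.9809] 0.2918
```

View pics/c_j.png

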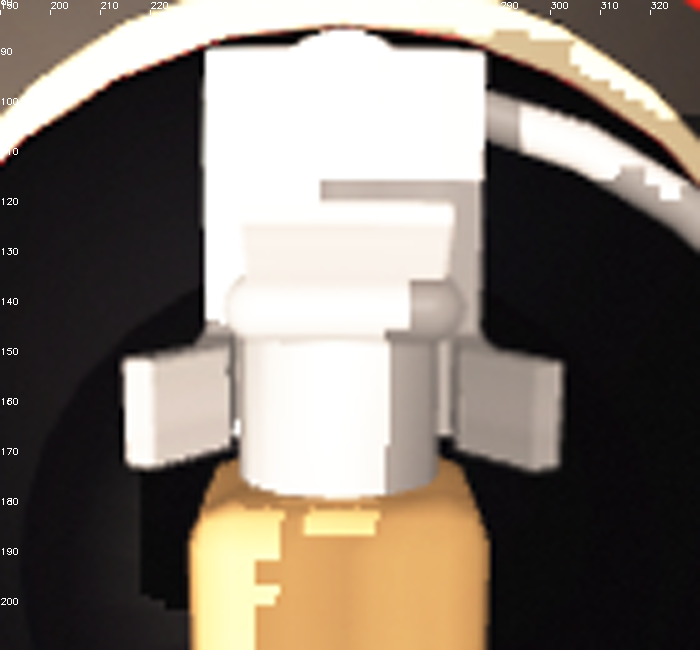

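View pics/c_js.png

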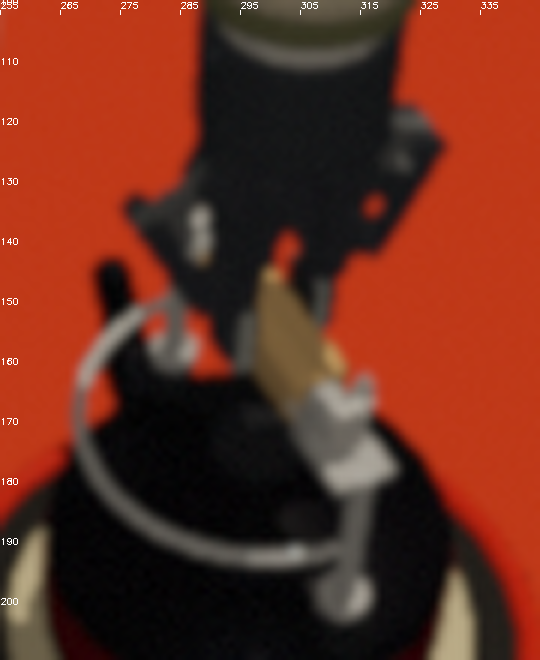

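The force fell from 12 N to 2 N at the snap. The far nose (crop row about 305) now lies over the stub. At h ≈ -8.4 mm the load is about 5.5 N, so the frame is at about -8 mm and the grip sits home on the seat. Next is the gentle tug, checking force along the way.

Emit:
servo_tool --pt "0 0 1 0 0" --pt "0 0 1 0 0" --pt "0 0 1 0 0" --pt "0 0 1 0 0" --pt "0 0 1 0 0" --pt "0 0 1 0 0" --pt "0 0 1 0 0" --pt "0 0 1 0 0"

```text
time_s: 13.95
tool_pos: [0.4998, 0.0413, 0.2072]
ee_rot: [-90.0, -0.0, -178.4]
wrist_force: [2.6, 0.6, -1.7]
width: 0.29
```

Emit:
servo_tool --pt "0 0 0 0 0" --pt "0 0 0 0 0"

```text
time_s: 14.2
tool_pos: [0.4998, 0.0412, 0.2072]
ee_rot: [-90.0, -0.0, -178.4]
wrist_force: [1.5, 1.0, -0.8]
width: 0.289
```

Emit:
servo_tool --pt "0 0 1 0 0" --pt "0 0 1 0 0" --pt "0 0 1 0 0" --pt "0 0 1 0 0" --pt "0 0 1 0 0" --pt "0 0 0.5 0 0" --pt "0 0 0 0 0" --pt "0 0 0 0 0"

```text
time_s: 15.2
tool_pos: [0.4997, 0.0413, 0.2127]
ee_rot: [-90.0, -0.0, -178.3]
wrist_force: [1.4, 0.3, -5.3]
width: 0.293
```

Run:
```python
from ov import *
rep(); take(['wrist','scene'],'k'); rep(); zoom('k','wrist',190,80,140,130,5,'c_k',10); zoom('k','scene',255,100,90,110,6,'c_ks')
```

```text
15.2 [0.4997 0.0413 0.2127] [-8.999700e+01 -2.570000e-02 -1.783479e+02] [ 1.4383  0.2813 -5.3061] 0.2934
15.3 [0.4997 0.0413 0.2127] [-8.999690e+01 -2.370000e-02 -1.783486e+02] [ 1.3571  1.197  -4.8242] 0.2914
```

View pics/c_k.png

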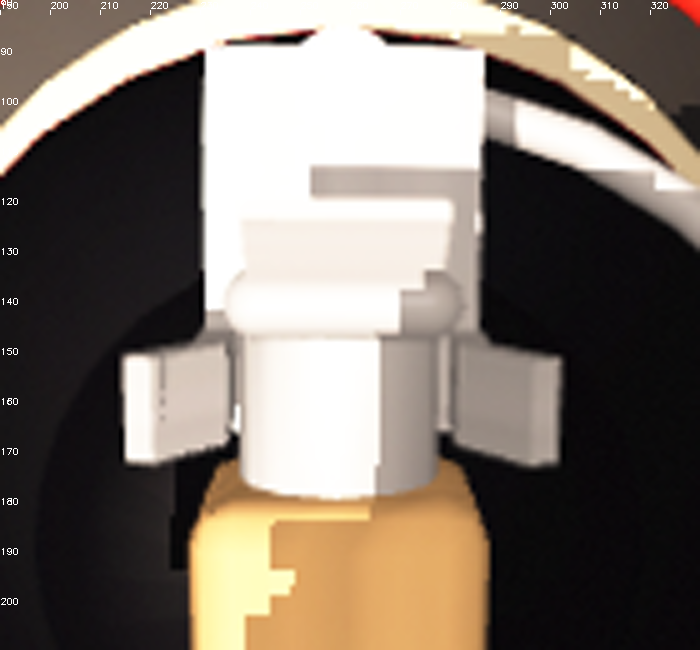

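View pics/c_ks.png

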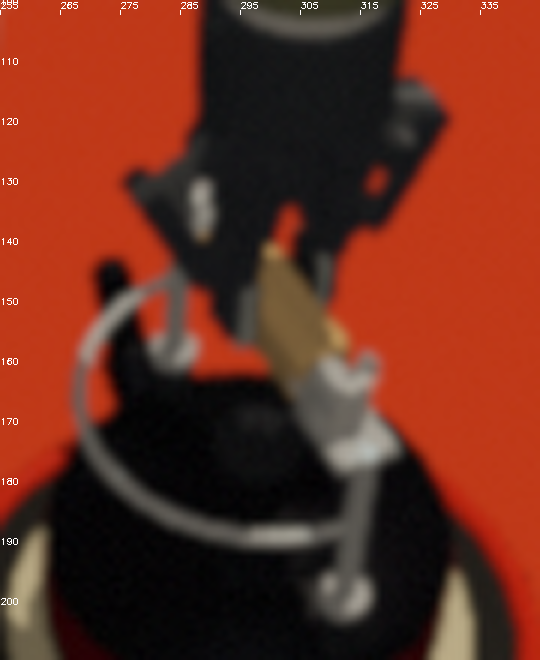

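The tug held. The pull is about 3.5 N, so the frame is about 5 mm up, and the cheeks and nose sit unchanged against the grip (cheeks at crop 123–560, as before). Lowering to rest.

Emit:
servo_tool --pt "0 0 -1 0 0" --pt "0 0 -1 0 0" --pt "0 0 -1 0 0" --pt "0 0 -1 0 0" --pt "0 0 -1 0 0" --pt "0 0 0 0 0" --pt "0 0 0 0 0" --pt "0 0 0 0 0"

```text
time_s: 16.3
tool_pos: [0.4998, 0.0413, 0.2078]
ee_rot: [-90.0, -0.0, -178.4]
wrist_force: [-0.4, 0.4, -1.2]
width: 0.29
```

Emit:
servo_tool --pt "0 0 0 0 0.35" --pt "0 0 0 0 0.4" --pt "0 0 0 0 0.5" --pt "0 0 0 0 0.6" --pt "0 0 0 0 0.6" --pt "0 0 0 0 0.6"

```text
time_s: 17.05
tool_pos: [0.4999, 0.0413, 0.2078]
ee_rot: [-90.0, -0.0, -178.4]
wrist_force: [-0.6, -0.2, 0.5]
width: 0.6
```

Released with no load. Now backing straight up, then aside, to inspect both clips.

Emit:
servo_tool --pt "0 0 5 0 0.6" --pt "0 0 15 0 0.6" --pt "0 0 30 0 0.6" --pt "0 0 40 0 0.6" --pt "0 -40 0 0 0.6" --pt "-20 -50 0 0 0.6" --pt "-20 -50 0 0 0.6" --pt "0 0 0 0 0.6"

```text
time_s: 18.05
tool_pos: [0.4583, -0.1024, 0.299]
ee_rot: [-89.9, 0.0, -178.7]
wrist_force: [-0.1, -0.2, 0.0]
width: 0.604
```

Emit:
servo_tool --pt "0 0 0 0 0.6" --pt "0 0 0 0 0.6"

```text
time_s: 18.3
tool_pos: [0.4605, -0.0975, 0.2981]
ee_rot: [-90.0, 0.0, -178.2]
wrist_force: [0.5, -0.5, -0.7]
width: 0.601
```

Run:
```python
from ov import *
rep(); take(['wrist','scene','top'],'m'); zoom('m','wrist',30,0,200,220,4,'c_m',20); zoom('m','scene',245,110,90,110,6,'c_ms');zoom('m','top',180,160,80,90,6,'c_mt')
t=load('m','top')
for p in [(215,190),(216,200),(216,208),(216,215),(216,219),(216,181),(216,225)]: print(p,bp(t,p))
```

```text
18.3 [ 0.4605 -0.0975  0.2981] [-9.001630e+01  3.580000e-02 -1.782312e+02] [ 0.4772 -0.5165 -0.7484] 0.6008
(215, 190) [0.5309 0.0405 0.2315]
(216, 200) [0.5047 0.0383 0.2289]
(216, 208) [0.4836 0.0385 0.2284]
(216, 215) [0.465  0.0384 0.23  ]
(216, 219) [0.4552 0.0391 0.2251]
(216, 181) [0.5564 0.0385 0.2254]
(216, 225) [0.4389 0.0386 0.2302]
```

View pics/c_m.png

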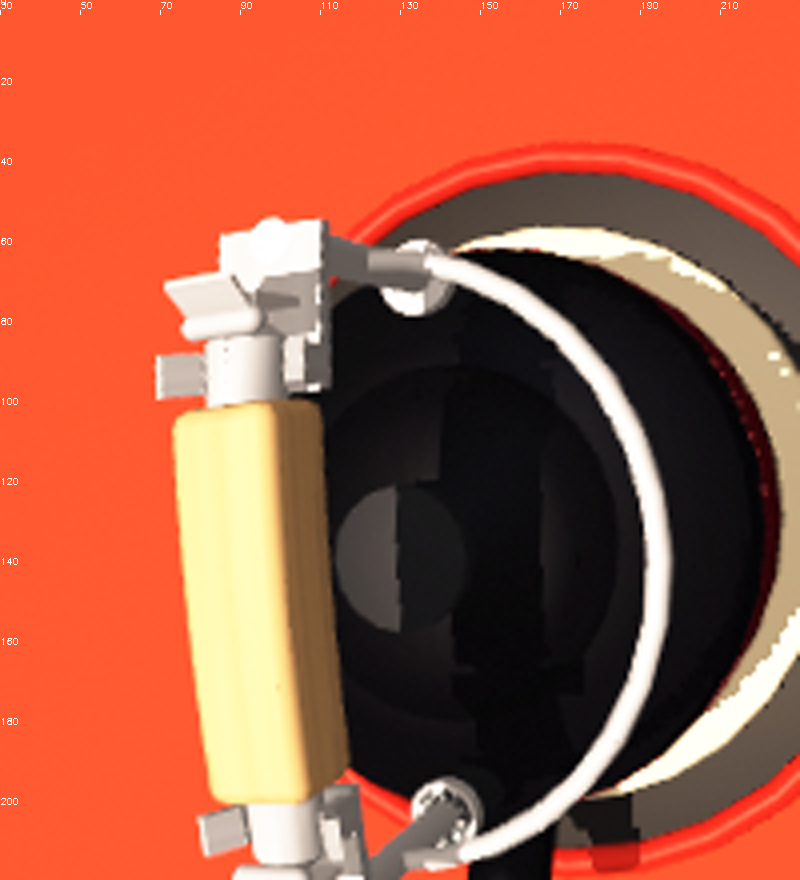

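View pics/c_ms.png

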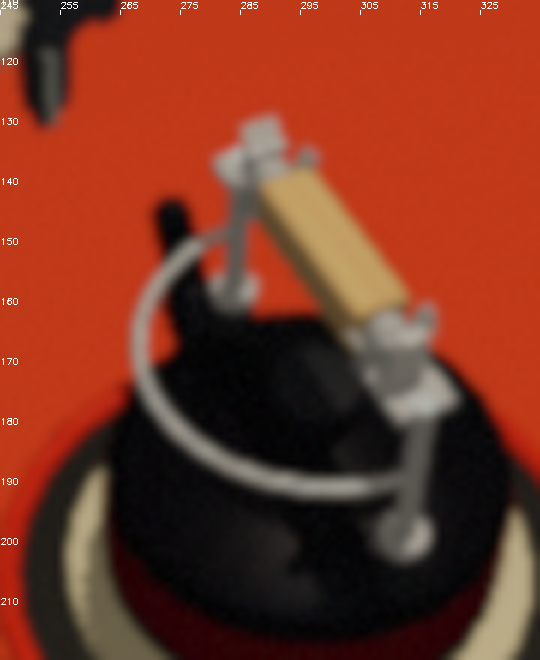

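View pics/c_mt.png

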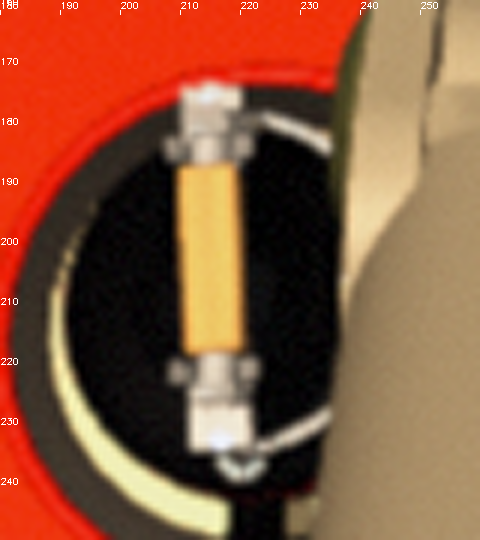

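Run:
```python
from ov import *
zoom('m','wrist',60,180,90,70,8,'c_m2')
t=load('m','top')
a=[np.median([bp(t,(c,r))[2] for c in(213,214,215,216) for r in rr]) for rr in((189,191,193,195),(209,211,213,215))];print(a)
```

```text
[np.float64(0.22970000000000002), np.float64(0.2291)]
```

View pics/c_m2.png

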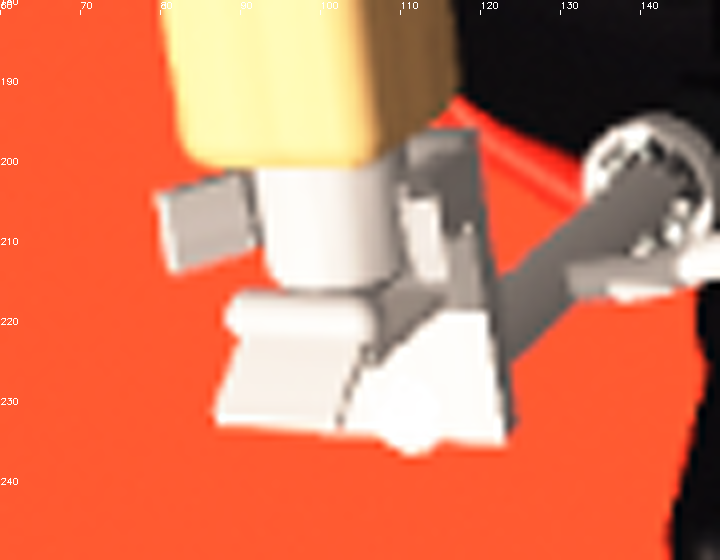

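Both noses lie over the stub ends: the far one at about (85,80) and the near one at about (96,219). The bar's top is level, 229.7 mm at one end and 229.1 mm at the other. Handing in.

Run:
```python
from h import *
rep(); print(manip.finish_job()); rep()
```

```text
18.45 [ 0.4602 -0.0978  0.2978] [-9.001000e+01 -1.000000e-02 -1.782425e+02] [ 0.3567  0.225  -0.0828] 0.5985
the job is handed in; nothing more can be done
None
the job is handed in; nothing more can be done
```

The grip is seated in the kettle's handle frame with both clips shut over its ends, and the job was handed in at 18.5 s of the 53 s allowed. The hand-in gives no verdict.

- **Pressing in:** I took the grip farthest from the base, 0.556 m out. I pressed it in 1 mm steps until both clips snapped, at about 13.5 N. That puts the frame at about -19 to -20 mm, clear of the -31 mm limit. The load then matched the frame's spring alone, so the grip was on the seat.
- **Tug:** I raised the frame to about +5 mm (about 3.5 N) and held it for over 0.3 s, well below the +12.5 mm limit. I lowered it to rest and opened the fingers with no load on them.
- **Last checks:** The pictures show both clip noses over the stubs. The bar is level, with its top at 229.7 and 229.1 mm. That is 1–2 mm below the expected 231 mm, within the camera calibration error of about 2 mm. The gripper was well clear when I handed in, and I kept away from the mug, tin and spoon.
- **What disagreed:** The first camera estimates of the seat's y differed by 2–3 mm, so I lined the grip up by eye in the wrist view just above the cheeks. Frame and clip positions are worked out from force, tool height and pictures, because the robot doesn't report them.

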